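# Reset a locked range selector by counting clicks

## Task

The click-stop selector on the grey range box is on the wrong range. Slide its lock bolt all the way out, away from the selector, turn the selector anticlockwise to its end stop, then clockwise exactly three clicks, and slide the lock bolt fully home again so that its nose sits in the selector's toothed plate. Leave the box and the other things on the bench where they are.

Things in the scene. Friction and masses are not known exactly. Their poses are not given: they have to be found in the camera images.
- range_box: grey case with aluminium top panel, 130 (x) x 200 (y) x 55 mm, fixed to the bench; two terminals stick out 17 mm from its front (-x) face. Origin: centre of its underside, z up. Selector axis: vertical, at x 0, y -45 mm; the lock bolt lies along y at x 0 on the selector's +y side. Eight black marks, 30 degrees apart, round the selector; the long one, at +x of the axis, marks the end stop
- selector (a joint): selector angle, rad, clockwise from above. 0 = first position, at the anticlockwise end stop (hard stop at -0.06); a click every 0.5236 (30 deg), eight positions, last 3.665; three clicks = 1.571. A click takes about 0.1 N m; let go between positions it snaps to the nearer. Locked while the bolt is home. Starts four to six clicks from the stop
- selector_grip (a point): on the selector's axis at grip height, 92 mm above the bench. Black bar grip 40 long, 14 wide, 30 mm tall (72 to 102 mm above the bench) on a skirt of 33 mm diameter over a steel plate with 12 round teeth, 45 mm diameter, 66 mm above the bench. x axis: along the bar to its white pointer line, z up; the bar points along the box's +x at joint value 0, along its -y at 1.571
- selector_pointer (a point): the end of the bar that bears the white pointer line, 20 mm out from the axis, at the height of selector_grip
- lock_bolt (a joint): travel of the steel lock bolt, m: 0 = home (locked, nose between two teeth), 0.016 = fully out, at its stop (selector free). Slides along the box's y, out is +y, snapping to either end from about mid-travel (up to 8 N to start it), and stays there. At the start it is home. It goes home only when the selector sits in a click position; on a tooth it stops about 4.5 mm short
- bolt_grip (a point): middle of the bolt's black upright thumb tab, 90 mm above the bench (35 mm above the panel); the tab is 28 mm (box x) x 12 mm (box y), from about 64 to 100 mm above the bench, 80 mm from the selector's axis when home. Its axes are those of the box.
- solder_reel: bystander: blue reel of wire 45 mm across, 28 mm tall, behind the box; origin at the centre of its underside
- pliers: bystander: black pliers 151 mm long, 14 mm thick, lying to the right (-y) of the box; origin under their centre
- driver: bystander: orange-handled screwdriver 150 mm long, 22 mm thick, lying on the right; origin under its centre
- mouse: bystander: white computer mouse 56 x 98 x 36 mm, in front of the laptop; origin under its centre
- flux_bottle: bystander: white dropper bottle 40 mm across, 97 mm tall, in front of the laptop; origin under its centre

How it is judged (in metres and radians):
On the way, in this order (a step that is already met when the one before it is completed fails the run):
1. the lock bolt is drawn out (more than 10 mm) (value of joint lock_bolt above 0.01 m), for 0.1 s.
2. with the bolt out, the selector is turned back to its end stop (within 0.15 rad of 0) (value of joint lock_bolt above 0.008 m and value of joint selector below 0.15 rad), for 0.1 s.
3. with the bolt out, the selector sits three clicks from the stop (within 0.16 rad of 1.571), let go (value of joint lock_bolt above 0.008 m and value of joint selector between 1.41 and 1.73 rad and contact force between the fingers and selector below 0.1 N), for 0.2 s.
At the end, for the whole second after the job is handed in: The selector rests three clicks clockwise from its end stop (1.571 +- 0.16 rad) and the lock bolt is home (within 2 mm) (value of joint selector between 1.41 and 1.73 rad and value of joint lock_bolt below 0.002 m and velocity of joint selector between -0.05 and 0.05 rad/s); the robot touches nothing.
It fails at once if the solder reel is displaced by more than 30 mm (distance of solder_reel from where it was at the start of the episode above 0.03 m).
It fails at once if the pliers is displaced by more than 30 mm (distance of pliers from where it was at the start of the episode above 0.03 m).
It fails at once if the screwdriver is displaced by more than 30 mm (distance of driver from where it was at the start of the episode above 0.03 m).
It fails at once if the mouse is displaced by more than 30 mm (distance of mouse from where it was at the start of the episode above 0.03 m).
It fails at once if the flux bottle is displaced by more than 30 mm (distance of flux_bottle from where it was at the start of the episode above 0.03 m).
It also fails if it takes over 70 s, if anything falls off the work surface, if the arm or the gripper's body presses on something with over 40 N, if the wrist force passes 120 N, or if a joint passes its speed limit or range.

## Robot

A 6-joint arm with a two-finger parallel gripper is mounted at the origin on a cart in front of the work surface, level with it; the furniture and walls round the work are solid. World frame = base frame: x ahead of the robot, y to its left, z up, the work surface at z = 0. Lengths are in mm, angles in rad, forces in N, time in s.
With the tool pointing down it reaches from about 275 to 750 mm from the base axis. Payload 10.2 kg.
Tool frame: the origin (TCP) lies between the finger pads; the fingertips stand 14 mm ahead of it and the grasp point (between the pads) lies 5 mm behind it (tip_reach is the distance from the TCP to the fingertips, in mm); z points along the fingers, y is the line along which they close (so a half turn about z gives the same grasp; the last joint's range is limited). The gripper opens to 85 mm and grips with 20 to 120 N. Pads are 22 mm wide; open, the fingers measure 114 mm over their backs; the gripper's body (76 mm by 85 mm) begins 54 mm behind the grasp point. The pads swing forward as they close: fully open they stand 13 mm farther back than shut.
Start: joints at [1.115, 0.313, 1.498, -0, 1.331, -0.223], TCP at [121.132, 510.841, 215.094] pointing down, gripper open.
Joint ranges: [-2.94, 2.94], [-0.97, 2.17], [0.19, 2.56], [-1.23, 4.37], [0.02, 3.11], [-2.88, 2.88]. Speed limits (rad/s): [2.39, 2.39, 3.01, 3.14, 3.14, 3.14].

## Interface

Orientations are given as a unit quaternion [w, x, y, z].
In Python, from rig import * gives the robot as it stands.
- The arm moves only by the tool arm_command, never from a script. Its argument "steps" is a list that holds one entry, the list of rows, each a list of 7 numbers: the opening, from 0 (shut) to 1 (fully open), then the shift along the tool's x, y, z each as a share of 0.05 m, from -1 to 1, then the turn, a rotation vector about the tool's x, y, z each as a share of 0.15 rad, from -1 to 1. A call has 1 to 8 rows; each row shifts and turns the commanded pose from where the row before left it, along the tool's axes as they then stand; what a row does not reach is not made up. A row lasts 1/8 s, in which the tool goes at most 62.5 mm and 10.7 degrees, less where a joint would pass 70% of its speed; a pose out of reach is approached as far as the arm can. A call with a number of a shift or a turn outside -1 to 1 is refused whole. A call with a gripper value outside its range is refused whole. The fingers move at their own pace and stop on an object; "squeeze" is the grip in N (left out, the last holds). Time passes only in rows, so rows that do not move let the fingers close. It gives the time, the measured TCP pose, the force, the opening and the grip force at its end, in the units of the state.
- sense(): the state, without advancing time (a new reading comes with each control period).
- capture(name): name is "scene" or "side" or "wrist"; returns the picture (400x640x3 uint8, red, green, blue); there is no depth.
- get_calibration(name): a dict with "intrinsics" (3x3 intrinsics, pixels), "D" ([k1, k2, p1, p2, k3] as OpenCV has them; the pictures are not rectified), "rvec" (rotation vector, rad) and "tvec" (3), from world to camera coordinates, as OpenCV has them; the wrist camera has in their place "T_tool_cam" (4x4, takes a point from camera to tool coordinates, whose origin is the TCP and whose axes are the flange's). Camera axes: x right, y down, z forward; pixel columns grow to the right and rows downward; lengths in mm; the calibration is good to about 2 mm. A picture is of the moment at which its call begins: read the wrist's pose just before it. get_calibration takes no time and is no camera call.
- finish_job(): hands the job in; it is judged then, once.
The state is a dict: "time_s": time; "joints": joint angles; "dq": joint speeds; "tau": joint torques, N m; "eef_pos": TCP position; "ee_rot": TCP orientation; "force": force on the tool from outside, world axes, zero at the start; "wrist_torque": the same for the moment, N m; "grip_width": opening from 0.0 (shut) to 1.0 (fully open); "grip_force": force on a finger pad.
Only numpy, scipy, OpenCV 4.12 (cv2) and the standard library are available. Lean on these libraries where they do the work, as an engineer would, in place of code of your own. Each camera call takes 0.05 s, during which the arm holds its last target. There are 200 camera calls.

## Working session

There is one attempt and no reset: what is moved stays moved. The work goes in short steps, Python scripts to look and compute and a tool call to move; the robot and the scene stay as the last step left them, time stands still between calls to the robot, and variables do not carry over. Pictures are saved under pics/ and viewed, at most 10 in all, crops included, and the job is handed in when it is done.

Besides the shell and the picture viewer there is one more tool, called after "Emit:" in YAML: its name, and indented under it one key for each argument. arm_command: Moves the arm, as the interface text tells. Its arguments: {"type":"object","properties":{"steps":{"type":"array"},"squeeze":{"type":"number"}},"required":["steps"]}

```bash
mkdir -p pics; ls; python3 - <<'E'
from rig import *
import cv2,numpy as np
s=sense();print(s)
for n in("scene","side","wrist"):
    im=capture(n);cv2.imwrite(f"pics/{n}0.png",im[:,:,::-1]);c=get_calibration(n);print(n,c)
E
```

```text
pics
{'time_s': 0.0, 'joints': array([ 1.11462741e+00,  3.13421222e-01,  1.49846069e+00,  2.72106004e-05,
        1.33100576e+00, -2.23398385e-01]), 'dq': array([-6.48374139e-05,  1.95787458e-04, -1.87577651e-03,  1.58144746e-03,
        7.56299754e-05,  1.91304020e-03]), 'tau': array([-2.10935713e-05, -4.12267327e+01, -2.59745210e+01, -1.99401247e-04,
        4.16163632e-03,  1.98245154e-06]), 'eef_pos': array([120.97815245, 510.57612959, 214.5409325 ]), 'ee_rot': array([-2.28262452e-04,  1.16125888e-01,  9.93234292e-01, -6.06085386e-04]), 'force': array([-0.30295084,  0.42120882, -0.59329163]), 'wrist_torque': array([-0.01749854,  0.01998548,  0.00328669]), 'grip_force': 0.0, 'grip_width': 0.9991861753861222}
scene {'intrinsics': array([[498.69595038,   0.        , 331.34689525],
       [  0.        , 498.69595038, 204.78112231],
       [  0.        ,   0.        ,   1.        ]]), 'D': array([-0.15657614,  0.        ,  0.        ,  0.        ,  0.        ]), 'rvec': array([ 2.28630891, -0.76957869,  0.27804456]), 'tvec': array([-605.65599511,  119.48689075, 1432.56976999])}
side {
[... 276 characters left out ...]
-2.68054196,  1.34725538]), 'tvec': array([ 432.69476972,  336.32968281, 1081.88574709])}
wrist {'intrinsics': array([[327.95245281,   0.        , 319.49966044],
       [  0.        , 327.95245281, 202.06054714],
       [  0.        ,   0.        ,   1.        ]]), 'D': array([-0.04934026,  0.        ,  0.        ,  0.        ,  0.        ]), 'T_tool_cam': array([[-4.57951885e-04, -9.60462551e-01, -2.78408832e-01,
         7.04308055e+01],
       [ 9.99999544e-01, -6.73275898e-04,  6.77796781e-04,
         8.33101012e-01],
       [-8.38444382e-04, -2.78408395e-01,  9.60462421e-01,
        -1.59088058e+02],
       [ 0.00000000e+00,  0.00000000e+00,  0.00000000e+00,
         1.00000000e+00]])}
```

View pics/scene0.png

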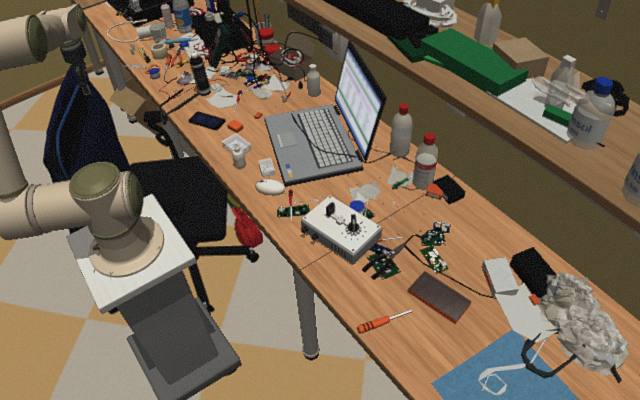

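View pics/side0.png

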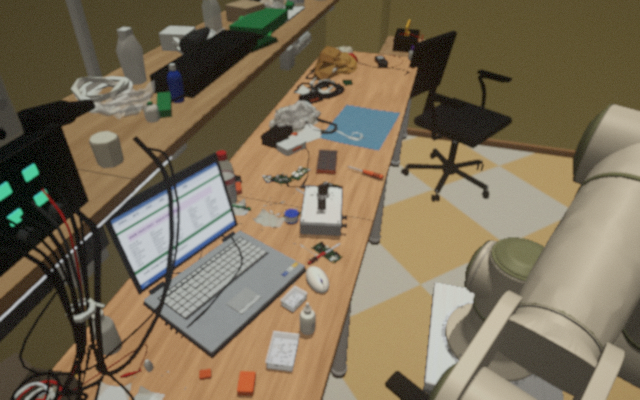

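The scene picture shows the range box near (341,228), with its tab at about (330,210) and the selector at about (353,228). The side picture shows the box at (322,208). I'll zoom in and measure.

```bash
cat > h.py <<'E'
from rig import *
import cv2,numpy as np
from scipy.spatial.transform import Rotation as R
def cam(name,s=None):
    c=get_calibration(name)
    if name=="wrist":
        s=s or sense(); q=s["ee_rot"]; T=np.eye(4);T[:3,:3]=R.from_quat(np.r_[q[1:],q[0]]).as_matrix();T[:3,3]=s["eef_pos"]
        M=np.linalg.inv(T@c["T_tool_cam"]); return c["intrinsics"],c["D"],cv2.Rodrigues(M[:3,:3])[0],M[:3,3]
    return c["intrinsics"],c["D"],np.array(c["rvec"]),np.array(c["tvec"])
def ray(C,uv,z):
    K,D,r,t=C; p=cv2.undistortPoints(np.array([[uv]],float),K,D)[0,0]
    Rm=cv2.Rodrigues(r)[0]; o=-Rm.T@t; d=Rm.T@np.r_[p,1]; return (o+d*(z-o[2])/d[2]).round(1)
def proj(C,P):
    K,D,r,t=C; return cv2.projectPoints(np.array(P,float).reshape(-1,3),r,t,K,D)[0][:,0].round(1)
E
python3 - <<'E'
from h import *
a=cv2.imread("pics/scene0.png")[180:270,290:400];b=cv2.imread("pics/side0.png")[170:245,280:370]
cv2.imwrite("pics/c.png",np.vstack([cv2.resize(a,(660,540),interpolation=2)]))
C=cam("scene")
print(ray(C,(353,228),92),ray(C,(330,210),90)); print(ray(cam("side"),(322,190),92))
E
```

```text
[ 521.8 -413.9   92. ] [ 513.  -321.9   90. ]
[ 536.  -371.2   92. ]
```

View pics/c.png

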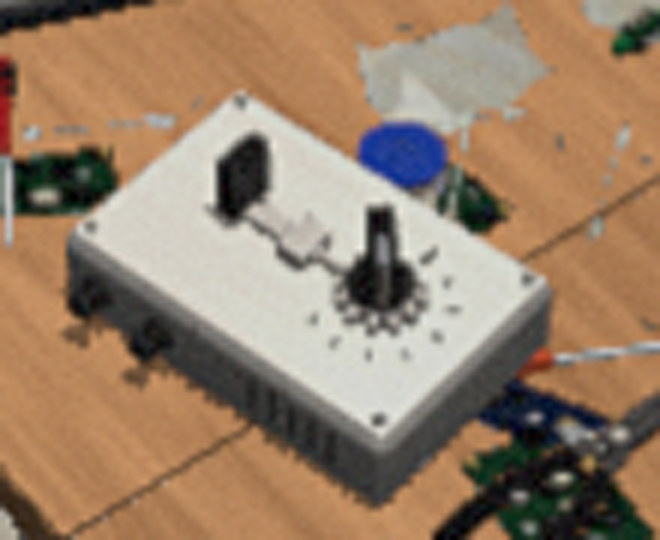

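```bash
cat > m.py <<'E'
from h import *
C=cam("scene")
print([ray(C,p,55) for p in[(301.7,218.7),(330,195.5),(381.7,227.8),(353,253.3)]])
E
python3 m.py
```

```text
[array([ 447.7, -273.5,   55. ]), array([ 566.1, -249.4,   55. ]), array([ 605.5, -438.3,   55. ]), array([ 486.6, -459.1,   55. ])]
```

```bash
cat >> h.py <<'E'
def plan(goal,yaw,n,s=None,turn=None):
    """rows of tool shift (share of 50) and z turn; yaw = world yaw of tool y"""
    s=s or sense(); q=s["ee_rot"]; M=R.from_quat(np.r_[q[1:],q[0]]).as_matrix()
    y0=np.arctan2(M[1,1],M[0,1]); d=np.array(goal)-s["eef_pos"]
    w=(yaw-y0) if turn is None else turn
    if turn is None: w=(w+np.pi)%(2*np.pi)-np.pi
    print("tilt",(M[:2,2]).round(4),"yaw",round(y0,4),"d",d.round(1),"dyaw",round(w,4))
    for k in range(n):
        Mk=R.from_rotvec([0,0,w*k/n]).as_matrix()@M
        print((Mk.T@d/n/50).round(3).tolist(), round(-w/n/.15,3))
E
python3 -c "
from h import *
C=cam('scene');print(ray(C,(270,130),0),ray(C,(365,178),0),ray(C,(345,45),200))
plan((522,-335,215),0,24,turn=-2.708)"
```

```text
[621.8 188.4   0. ] [ 732.9 -212.7    0. ] [986.4 217.7 200. ]
tilt [-0.0004 -0.0008] yaw 1.338 d [ 4.010e+02 -8.457e+02  3.000e-01] dyaw -2.708
[-0.488, -0.609, 0.0] 0.752
[-0.553, -0.55, 0.0] 0.752
[-0.612, -0.484, 0.0] 0.752
[-0.662, -0.412, -0.0] 0.752
[-0.704, -0.335, -0.0] 0.752
[-0.738, -0.254, -0.0] 0.752
[-0.761, -0.169, -0.0] 0.752
[-0.776, -0.082, -0.0] 0.752
[-0.78, 0.006, -0.0] 0.752
[-0.774, 0.094, -0.0] 0.752
[-0.759, 0.18, -0.001] 0.752
[-0.734, 0.264, -0.001] 0.752
[-0.699, 0.345, -0.001] 0.752
[-0.656, 0.422, -0.001] 0.752
[-0.604, 0.493, -0.001] 0.752
[-0.545, 0.558, -0.001] 0.752
[-0.479, 0.616, -0.001] 0.752
[-0.406, 0.666, -0.001] 0.752
[-0.329, 0.707, -0.001] 0.752
[-0.247, 0.74, -0.001] 0.752
[-0.162, 0.763, -0.001] 0.752
[-0.075, 0.776, -0.001] 0.752
[0.013, 0.78, -0.001] 0.752
[0.1, 0.773, -0.001] 0.752
```

Emit:
arm_command:
  steps:
    - [[1, -0.49, -0.61, 0, 0, 0, 0.75], [1, -0.55, -0.55, 0, 0, 0, 0.75], [1, -0.61, -0.48, 0, 0, 0, 0.75], [1, -0.66, -0.41, 0, 0, 0, 0.75], [1, -0.7, -0.34, 0, 0, 0, 0.75], [1, -0.74, -0.25, 0, 0, 0, 0.75], [1, -0.76, -0.17, 0, 0, 0, 0.75], [1, -0.78, -0.08, 0, 0, 0, 0.75]]

```text
time_s: 1.15
eef_pos: [255.3, 228.1, 215.1]
ee_rot: [0.0, 0.538, 0.843, 0.0]
force: [0.3, 0.6, 0.1]
grip_width: 0.998
grip_force: 0.0
```

Emit:
arm_command:
  steps:
    - [[1, -0.78, 0.0, 0, 0, 0, 0.75], [1, -0.77, 0.09, 0, 0, 0, 0.75], [1, -0.76, 0.18, 0, 0, 0, 0.75], [1, -0.73, 0.26, 0, 0, 0, 0.75], [1, -0.7, 0.35, 0, 0, 0, 0.75], [1, -0.66, 0.42, 0, 0, 0, 0.75], [1, -0.6, 0.49, 0, 0, 0, 0.75], [1, -0.55, 0.56, 0, 0, 0, 0.75]]

```text
time_s: 2.15
eef_pos: [389.4, -53.5, 215.0]
ee_rot: [-0.0, 0.851, 0.525, -0.0]
force: [0.1, 0.6, -0.4]
grip_width: 1.001
grip_force: 0.0
```

Emit:
arm_command:
  steps:
    - [[0.5, -0.48, 0.62, 0, 0, 0, 0.75], [0.5, -0.41, 0.67, 0, 0, 0, 0.75], [0.5, -0.33, 0.71, 0, 0, 0, 0.75], [0.5, -0.25, 0.74, 0, 0, 0, 0.75], [0.5, -0.16, 0.76, 0, 0, 0, 0.75], [0.5, -0.08, 0.78, 0, 0, 0, 0.75], [0.5, 0.01, 0.78, 0, 0, 0, 0.75], [0.5, 0.1, 0.77, 0, 0, 0, 0.75]]

```text
time_s: 3.15
eef_pos: [524.8, -335.0, 214.7]
ee_rot: [-0.0, 0.995, 0.102, -0.0]
force: [-0.0, 0.5, -0.1]
grip_width: 0.497
grip_force: 0.0
```

```bash
python3 - <<'E'
from h import *
import pickle
s=sense();im=capture("wrist");cv2.imwrite("pics/w1.png",im[:,:,::-1])
pickle.dump(s,open("s1.pkl","wb"))
print(s["time_s"],s["eef_pos"],s["ee_rot"],s["joints"],s["force"],s["grip_width"])
C=cam("wrist",s);print(proj(C,[(535.5,-399,92),(519.5,-320.7,90)]))
E
```

```text
3.15 [ 524.79266192 -335.04706424  214.74434562] [-2.21765869e-04  9.94755557e-01  1.02280500e-01 -1.76723255e-04] [-7.56106435e-01  5.33915169e-01  1.17374792e+00  2.25415770e-05
  1.43449626e+00  6.09767462e-01] [-0.01242283  0.50061896 -0.06714885] 0.4970409323637293
[[393.4 193.6]
 [303.6 192.8]]
```

View pics/w1.png

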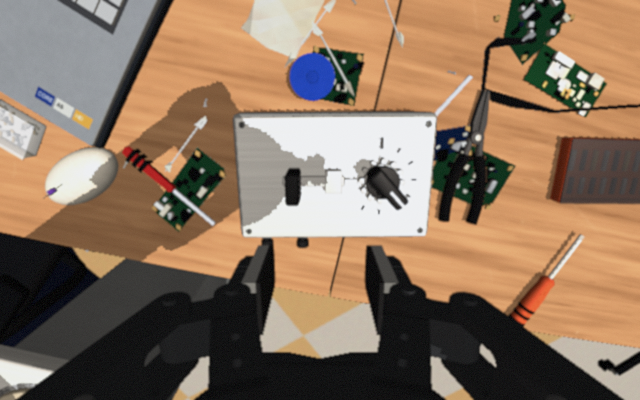

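The wrist picture shows the panel with corners near (236,113), (434,110), (430,237) and (243,238). The tab is at (292,186), and the selector is at (380,180) with its pointer toward (405,200), down and to the right. I'll zoom for detail.

```bash
python3 - <<'E'
import cv2
a=cv2.imread("pics/w1.png")[100:245,230:440];cv2.imwrite("pics/c1.png",cv2.resize(a,(798,551),interpolation=2))
E
```

```text
(no output)
```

View pics/c1.png

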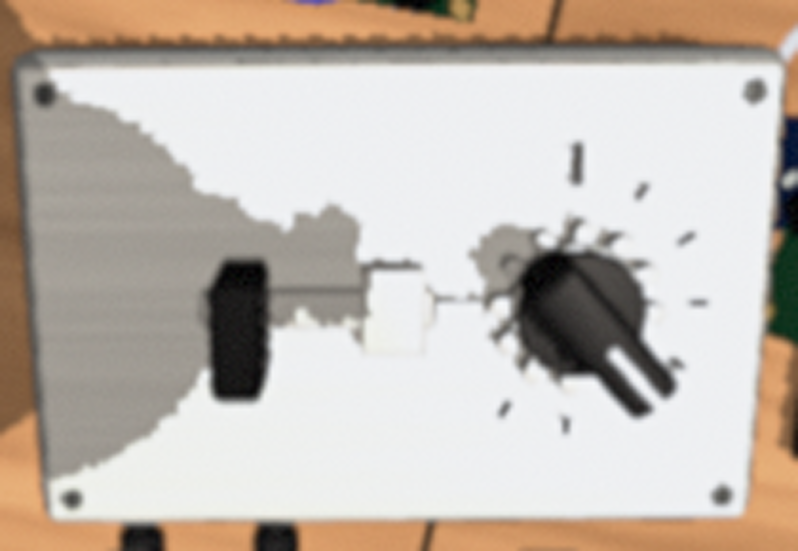

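```bash
python3 - <<'E'
from h import *
import pickle
s=pickle.load(open("s1.pkl","rb"));C=cam("wrist",s)
f=lambda p,z:ray(C,(230+p[0]/3.8,100+p[1]/3.8),z)[:2]
c=np.array([f(p,55) for p in[(20,67),(783,62),(745,517),(52,519)]]);print(c)
b=np.array([(65,100),(65,-100),(-65,-100),(-65,100)],float)
A=cv2.estimateAffinePartial2D(b,c)[0];print(A)
th=np.arctan2(A[1,0],A[0,0]);Rb=np.array([[np.cos(th),-np.sin(th)],[np.sin(th),np.cos(th)]]);o=c.mean(0)
print("yaw",th,"o",o,"scale",np.hypot(A[0,0],A[1,0]))
print("sel",o+Rb@[0,-45],"bolt",o+Rb@[0,35])
a=f((574,302),55);print("sel by marks",a, "long mark",f((576,163),55)-a)
t,e=f((658,398),102),f((548,262),102);d=Rb.T@(t-e);print("tip",t,e,"theta cw",np.degrees(-np.arctan2(d[1],d[0])))
m=f((658,398),102)-o;m=Rb.T@m-[0,-45];print("tip from axis",m,np.degrees(-np.arctan2(m[1],m[0])))
for p in[(215,398),(262,398)]:print("tab -x edge corner",Rb.T@(f(p,100)-o))
E
```

```text
[[ 569.3 -243.2]
 [ 609.4 -429.5]
 [ 490.4 -455.3]
 [ 451.  -268.2]]
[[ 9.27319843e-01 -1.97750496e-01  5.30025002e+02]
 [ 1.97750496e-01  9.27319843e-01 -3.49049999e+02]]
yaw 0.2101024050141601 o [ 530.025 -349.05 ] scale 0.948170527735947
sel [ 539.41020243 -393.0604303 ] bolt [ 522.72539811 -314.81966532]
sel by marks [ 539.3 -393.5] long mark [35.1  8.6]
tip [ 529.7 -407.2] [ 555.  -374.7] theta cw 139.9373666728713
tip from axis [-12.44562025 -11.80347403] 136.5169090954853
tab -x edge corner [-12.51112162  44.53874674]
tab -x edge corner [-12.57023715  33.71301326]
```

The selector is at about (539,-393), the box yaw is 0.21, and the pointer reads about 140°, so 4 or 5 clicks. Next I'll go over the tab and look closer.

```bash
python3 -c "
from h import *
plan((522.3,-313,137),-1.3607,2)"
```

```text
tilt [-0.0003 -0.0007] yaw -1.3728 d [ -3.1  25.6 -76.8] dyaw 0.0121
[0.02, -0.258, 0.767] -0.04
[0.022, -0.258, 0.767] -0.04
```

Emit:
arm_command:
  steps:
    - [[0.5, 0.02, -0.26, 0.77, 0, 0, -0.04], [0.5, 0.02, -0.26, 0.77, 0, 0, -0.04], [0.5, 0, 0, 0, 0, 0, 0], [0.5, 0, 0, 0, 0, 0, 0]]

```text
time_s: 3.7
eef_pos: [521.6, -309.0, 139.8]
ee_rot: [0.001, 0.994, 0.11, 0.001]
force: [-0.2, 0.4, 0.6]
grip_width: 0.498
grip_force: 0.0
```

```bash
python3 - <<'E'
from h import *
import pickle
s=sense();im=capture("wrist");cv2.imwrite("pics/w2.png",im[:,:,::-1])
pickle.dump(s,open("s2.pkl","wb"))
print(s["time_s"],s["eef_pos"],s["ee_rot"],s["joints"],s["force"],s["grip_width"])
E
```

```text
3.7 [ 521.5584429  -308.96550835  139.84356486] [1.00072284e-03 9.93918594e-01 1.10109818e-01 8.09689380e-04] [-7.27789396e-01  5.51503399e-01  1.34402228e+00 -1.42417565e-04
  1.24349599e+00  6.22385281e-01] [-0.17657681  0.35116777  0.6147533 ] 0.49765627538953605
```

View pics/w2.png

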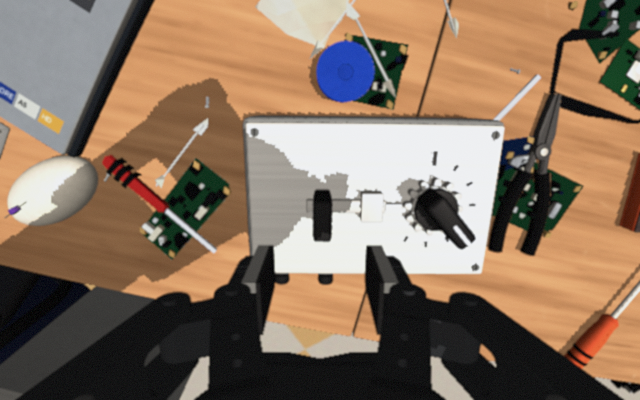

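The tab is at (322,241) at its near top edge, almost on the gripper's centre line. The selector is at (432,207), with its pointer toward (468,240).

```bash
python3 - <<'E'
from h import *
import pickle
s=pickle.load(open("s2.pkl","rb"));C=cam("wrist",s)
im=cv2.imread("pics/w2.png",0)
for r in (194,205,215,225,235,238,241,244): 
    x=np.where(im[r,295:345]<70)[0]; print(r,(x.min()+295,x.max()+295) if len(x) else None)
o=np.array([530.0,-349.05]);th=.2101;Rb=R.from_euler('z',th).as_matrix()[:2,:2]
f=lambda p,z:Rb.T@(ray(C,p,z)[:2]-o)
print("tab",f((316,240),100),f((330,240),100)); print("TCP in box",Rb.T@(s["eef_pos"][:2]-o))
print([ray(C,p,55) for p in[(246,120),(503,124),(481,273),(251,272)]])
# predicted tab projections
B=lambda x,y,z:np.r_[o+Rb@[x,y],z]
print(proj(C,[B(-14,y,100) for y in(29,41)]+[B(14,y,64) for y in(29,41)]))
for k in(3,4,5,6):
    a=-k*np.pi/6; print(k,proj(C,[B(20*np.cos(a),-45+20*np.sin(a),102),B(-20*np.cos(a),-45-20*np.sin(a),102)]).tolist())
# bar dark crop
cv2.imwrite("pics/c2.png",cv2.resize(im[175:260,395:490],(760,680-80),interpolation=2))
E
```

```text
194 (np.int64(314), np.int64(329))
205 (np.int64(313), np.int64(331))
215 (np.int64(314), np.int64(330))
225 (np.int64(314), np.int64(330))
235 (np.int64(314), np.int64(330))
238 (np.int64(315), np.int64(329))
241 None
244 None
tab [-12.02510706  43.82156205] [-11.92525048  34.70015707]
TCP in box [ 0.10400166 40.96358799]
[array([ 571.1, -242.5,   55. ]), array([ 610.3, -427.3,   55. ]), array([ 491.3, -454. ,   55. ]), array([ 451. , -265.9,   55. ])]
[[338.6 243.1]
 [320.3 242.9]
 [336.8 188.5]
 [320.6 188.4]]
3 [[484.4, 225.0], [423.5, 224.6]]
4 [[478.1, 239.4], [429.2, 209.8]]
5 [[465.6, 249.6], [441.9, 198.8]]
6 [[450.3, 253.3], [458.0, 194.8]]
```

View pics/c2.png

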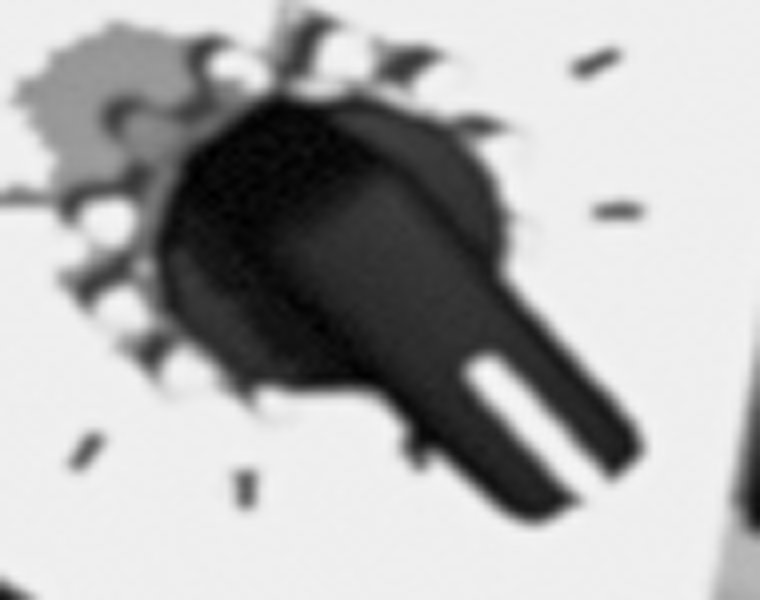

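The tab sits about 39 mm out along box y and the bar at about 139°, so I'll re-check the bar once the bolt is out. Now I'll descend and grip the tab.

Emit:
arm_command:
  steps:
    - [[0.5, 0, 0.03, 0.53, 0, 0, 0], [0.5, 0, 0, 0.53, 0, 0, 0], [0.5, 0, 0, 0, 0, 0, 0], [0.5, 0, 0, 0, 0, 0, 0], [0, 0, 0, 0, 0, 0, 0], [0, 0, 0, 0, 0, 0, 0], [0, 0, 0, 0, 0, 0, 0], [0, 0, 0, 0, 0, 0, 0]]
  squeeze: 40

```text
time_s: 4.75
eef_pos: [521.3, -309.5, 85.2]
ee_rot: [0.0, 0.994, 0.11, 0.0]
force: [-0.4, 0.3, 0.0]
grip_width: 0.002
grip_force: 0.0
```

```bash
cat > st.py <<'E'
from h import *
s=sense();o=np.array([530.3,-348.5]);Rb=R.from_euler('z',.2101).as_matrix()[:2,:2]
q=s["ee_rot"];M=R.from_quat(np.r_[q[1:],q[0]]).as_matrix()
print(s["time_s"],"box",(Rb.T@(s["eef_pos"][:2]-o)).round(1),"z",s["eef_pos"][2].round(1),"yaw_y rel box",round(np.arctan2(M[1,1],M[0,1])-.2101,3),"tilt",M[:2,2].round(4),"F",(Rb.T@s["force"][:2]).round(1),s["force"][2].round(1),"T",s["wrist_torque"].round(2),"w",round(s["grip_width"]*85,1),s["grip_force"],"j6",s["joints"][5].round(2))
E
python3 st.py
```

```text
4.75 box [-0.7 40. ] z 85.2 yaw_y rel box -1.56 tilt [ 0.     -0.0001] F [-0.3  0.4] 0.0 T [-0.02 -0.02  0.01] w 0.2 0.0 j6 0.62
```

```bash
python3 - <<'E'
from h import *
import pickle
c=get_calibration("wrist");Ti=np.linalg.inv(c["T_tool_cam"])
P=np.array([(0,0,0),(0,0,14),(0,21,-5),(0,-21,-5),(0,21,9),(0,-21,9)],float)
print(cv2.projectPoints(P,cv2.Rodrigues(Ti[:3,:3])[0],Ti[:3,3],c["intrinsics"],c["D"])[0][:,0].round(0).tolist())
s=sense();im=capture("wrist");cv2.imwrite("pics/w3.png",im[:,:,::-1])
E
```

```text
[[321.0, 248.0], [321.0, 238.0], [362.0, 252.0], [280.0, 252.0], [359.0, 241.0], [283.0, 241.0]]
```

View pics/w3.png

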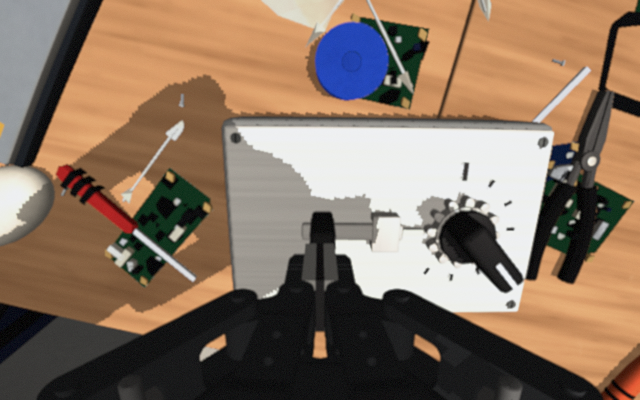

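The closed fingers appear at rows 243–290, in front (-x side) of the tab, which shows at (322,212–243). I'll reconcile the finger geometry with the picture.

```bash
python3 - <<'E'
from h import *
c=get_calibration("wrist");Ti=np.linalg.inv(c["T_tool_cam"])
pj=lambda P:cv2.projectPoints(np.array(P,float),cv2.Rodrigues(Ti[:3,:3])[0],Ti[:3,3],c["intrinsics"],c["D"])[0][:,0].round(0).tolist()
for z in(-30,-20,-10,0,9,14): print(z,pj([(11,21,z),(-11,21,z)]),pj([(11,1,z),(-11,1,z)]))
C=cam("wrist");o=np.array([530.3,-348.5]);Rb=R.from_euler('z',.2101).as_matrix()[:2,:2]
B=lambda x,y,z:np.r_[o+Rb@[x,y],z]
for y in(33,45): print(proj(C,[B(x,y,z) for x in(-14,14) for z in(64,100)]).tolist())
im=cv2.imread("pics/w3.png")
a=cv2.resize(im[195:345,250:400],(600,600),interpolation=2);cv2.imwrite("pics/c3.png",np.clip(a.astype(float)*1.8+20,0,255).astype(np.uint8))
E
```

```text
-30 [[370.0, 253.0], [368.0, 298.0]] [[324.0, 253.0], [323.0, 298.0]]
-20 [[367.0, 244.0], [365.0, 286.0]] [[323.0, 244.0], [323.0, 286.0]]
-10 [[364.0, 236.0], [362.0, 276.0]] [[323.0, 236.0], [323.0, 276.0]]
0 [[362.0, 228.0], [360.0, 267.0]] [[323.0, 228.0], [323.0, 267.0]]
9 [[360.0, 223.0], [358.0, 259.0]] [[323.0, 223.0], [323.0, 259.0]]
14 [[359.0, 220.0], [357.0, 256.0]] [[323.0, 220.0], [323.0, 256.0]]
[[332.3, 254.0], [334.9, 285.2], [333.3, 209.5], [336.3, 232.5]]
[[312.3, 253.8], [310.7, 285.0], [312.5, 209.3], [310.8, 232.2]]
```

View pics/c3.png

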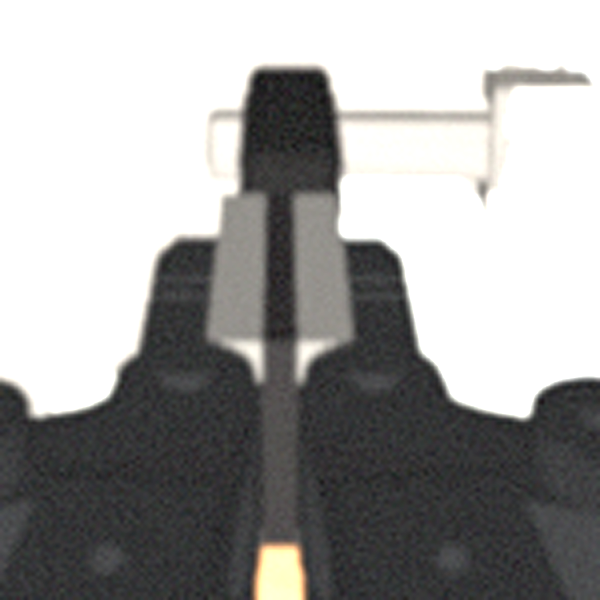

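The finger picture fits tips about 34 mm higher than stated: a 42 mm opening seen at 147 mm depth puts the tip at tool z of about -22. So the fingers closed above the tab. I'll open and descend slowly while watching the force.

Emit:
arm_command:
  steps:
    - [[0.5, 0, 0, 0, 0, 0, 0], [0.5, 0, 0, 0, 0, 0, 0], [0.5, 0, 0, 0, 0, 0, 0], [0.5, 0, 0, 0.1, 0, 0, 0], [0.5, 0, 0, 0.1, 0, 0, 0], [0.5, 0, 0, 0.1, 0, 0, 0], [0.5, 0, 0, 0, 0, 0, 0]]

```text
time_s: 5.68
eef_pos: [521.0, -309.4, 69.5]
ee_rot: [-0.0, 0.994, 0.11, -0.0]
force: [-1.2, -0.8, -0.9]
grip_width: 0.501
grip_force: 0.0
```

```bash
python3 st.py; python3 - <<'E'
from h import *
from scipy.optimize import least_squares
import pickle
s3=sense(); 
# triangulated panel plane height: same-size test from w1,w2
for n,pts in(("s1.pkl",[(235.3,117.6),(436,116.3),(426,236),(243.7,236.6)]),("s2.pkl",[(246,120),(503,124),(481,273),(251,272)])):
    C=cam("wrist",pickle.load(open(n,"rb")))
    for z in(20,38,55,70):
        P=np.array([ray(C,p,z)[:2] for p in pts]); print(n,z,np.linalg.norm(P-np.roll(P,-1,0),axis=1).round(1),P.mean(0).round(1))
E
```

```text
5.675 box [-0.9 40.2] z 69.5 yaw_y rel box -1.56 tilt [-0.0007  0.0007] F [-1.4 -0.5] -0.9 T [-0.06 -0.   -0.03] w 42.5 0.0 j6 0.62
s1.pkl 20 [211.2 135.2 212.1 134.3] [ 523.  -352.2]
s1.pkl 38 [200.5 128.3 201.3 127.5] [ 526.7 -350.6]
s1.pkl 55 [190.4 121.9 191.1 121. ] [ 530.1 -349.1]
s1.pkl 70 [181.5 116.1 182.1 115.4] [ 533.1 -347.7]
s2.pkl 20 [215.9 139.5 220.  139.9] [ 522.4 -355.3]
s2.pkl 38 [202.  130.4 205.7 130.8] [ 526.8 -351.3]
s2.pkl 55 [188.9 122.  192.4 122.4] [ 530.9 -347.4]
s2.pkl 70 [177.3 114.5 180.5 114.8] [ 534.6 -344.1]
```

Emit:
arm_command:
  steps:
    - [[0.5, 0, 0, 0.1, 0, 0, 0], [0.5, 0, 0, 0.1, 0, 0, 0], [0.5, 0, 0, 0, 0, 0, 0]]

```text
time_s: 6.05
eef_pos: [521.1, -309.4, 59.6]
ee_rot: [-0.0, 0.994, 0.11, -0.0]
force: [-0.2, 0.0, 0.3]
grip_width: 0.502
grip_force: 0.0
```

Emit:
arm_command:
  steps:
    - [[0, 0, 0, 0, 0, 0, 0], [0, 0, 0, 0, 0, 0, 0], [0, 0, 0, 0, 0, 0, 0], [0, 0, 0, 0, 0, 0, 0]]
  squeeze: 30

```text
time_s: 6.55
eef_pos: [521.3, -309.8, 60.3]
ee_rot: [0.0, 0.994, 0.11, 0.0]
force: [-0.3, -1.9, 1.2]
grip_width: 0.13
grip_force: 34.5
```

```bash
python3 st.py
```

```text
6.55 box [-0.7 39.8] z 60.3 yaw_y rel box -1.56 tilt [ 0.0003 -0.0003] F [-0.7 -1.8] 1.2 T [-0.22  0.22 -0.19] w 11.0 34.464794397354126 j6 0.62
```

Gripped: width 11 mm and grip force 34 N, which confirms the tip offset. Now I'll pull the bolt out (+y of the box is tool -y).

Emit:
arm_command:
  steps:
    - [[0, 0, -0.08, 0, 0, 0, 0], [0, 0, -0.08, 0, 0, 0, 0], [0, 0, -0.08, 0, 0, 0, 0], [0, 0, 0, 0, 0, 0, 0]]

```text
time_s: 7.05
eef_pos: [519.0, -299.2, 60.3]
ee_rot: [0.002, 0.994, 0.11, 0.001]
force: [1.5, -9.7, -2.3]
grip_width: 0.135
grip_force: 34.0
```

```bash
python3 st.py
```

```text
7.05 box [-0.7 50.6] z 60.3 yaw_y rel box -1.56 tilt [ 0.0018 -0.0035] F [-0.5 -9.8] -2.3 T [-1.34 -0.29 -0.26] w 11.5 34.04721736907959 j6 0.63
```

Emit:
arm_command:
  steps:
    - [[0, 0, -0.06, 0, 0, 0, 0], [0, 0, 0, 0, 0, 0, 0]]

```text
time_s: 7.3
eef_pos: [519.0, -299.1, 60.3]
ee_rot: [0.005, 0.994, 0.11, 0.002]
force: [7.3, -23.5, -10.1]
grip_width: 0.132
grip_force: 33.5
```

Emit:
arm_command:
  steps:
    - [[0, 0, -0.06, 0, 0, 0, 0], [0, 0, 0, 0, 0, 0, 0]]

```text
time_s: 7.55
eef_pos: [519.0, -299.0, 60.3]
ee_rot: [0.007, 0.994, 0.11, 0.003]
force: [11.9, -38.3, -18.1]
grip_width: 0.132
grip_force: 34.4
```

```bash
python3 st.py
```

```text
7.55 box [-0.7 50.8] z 60.3 yaw_y rel box -1.561 tilt [ 0.0073 -0.0141] F [  3.7 -39.9] -18.1 T [-5.48 -1.56 -0.1 ] w 11.3 34.3978625535965 j6 0.64
```

The bolt is at its stop: -40 N at box y 50.8. I'll unload, open, and rise.

Emit:
arm_command:
  steps:
    - [[0, 0, 0.13, 0, 0, 0, 0], [0, 0, 0, 0, 0, 0, 0], [0.5, 0, 0, 0, 0, 0, 0], [0.5, 0, 0, 0, 0, 0, 0], [0.5, 0, 0, 0, 0, 0, 0], [0.5, 0, 0, -0.8, 0, 0, 0], [0.5, 0, 0, -0.8, 0, 0, 0], [0.5, 0, 0, 0, 0, 0, 0]]

```text
time_s: 8.55
eef_pos: [519.8, -299.0, 143.2]
ee_rot: [0.002, 0.994, 0.11, 0.002]
force: [0.6, 0.4, -0.5]
grip_width: 0.501
grip_force: 0.0
```

```bash
python3 st.py; python3 - <<'E'
from h import *
import pickle
s=sense();im=capture("wrist")[:,:,::-1];cv2.imwrite("pics/w4.png",im);pickle.dump(s,open("s4.pkl","wb"))
C=cam("wrist",s);o=np.array([530.3,-348.5]);Rb=R.from_euler('z',.2101).as_matrix()[:2,:2]
B=lambda x,y,z:np.r_[o+Rb@[x,y],z]
print("pred axis 55/92, tab100",proj(C,[B(0,-45,55),B(0,-45,92),B(-14,51,100)]).tolist())
for k in(4,5): a=-k*np.pi/6; print(k,proj(C,[B(20*np.cos(a),-45+20*np.sin(a),102),B(-20*np.cos(a),-45-20*np.sin(a),102)]).tolist())
g=im.max(2); u,v=proj(C,[B(0,-45,80)])[0].astype(int)
d=(g<75).astype(np.uint8); w=60; sub=d[v-w:v+w,u-w:u+w]
n,l,st,ce=cv2.connectedComponentsWithStats(sub); 
for i in range(1,n):
    if st[i,4]>100: print(st[i]+[u-w,v-w,0,0,0],ce[i]+[u-w,v-w])
cv2.imwrite("pics/c4.png",cv2.resize(im[v-60:v+60,u-110:u+60],(765,540),interpolation=2));print(u,v)
E
```

```text
8.55 box [ 0.1 50.6] z 143.2 yaw_y rel box -1.56 tilt [ 0.0043 -0.0037] F [0.7 0.3] -0.5 T [-0.02  0.01 -0.02] w 42.6 0.0 j6 0.63
pred axis 55/92, tab100 [[440.7, 203.3], [459.9, 218.3], [319.6, 241.0]]
4 [[489.5, 237.5], [442.0, 208.4]]
5 [[477.2, 247.6], [454.5, 197.6]]
[496 153  17  98 824] [506.6723301  214.17961165]
[ 426  188   60   59 1791] [451.95812395 213.60524846]
[393 257  12  16 121] [396.95867769 266.40495868]
453 213
```

View pics/c4.png

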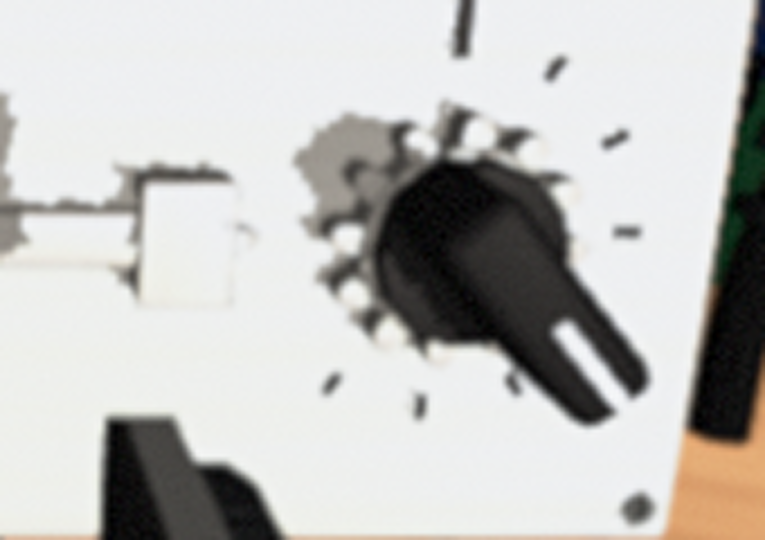

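The zoomed picture shows the bolt nose retracted at (245,232). The selector pointer runs from (565,330) to (615,402), which is about 141–150° clockwise. The marks and the bolt stop both put the axis at box (0,-45), which is world (539.7,-392.7).

```bash
python3 -c "
from h import *
plan((539.7,-392.7,143),-0.89+.2101,5)"
```

```text
tilt [ 0.0014 -0.0012] yaw -1.3497 d [ 20.7 -94.3   2. ] dyaw 0.6698
[-0.002, 0.386, -0.007] -0.893
[-0.054, 0.383, -0.008] -0.893
[-0.104, 0.372, -0.008] -0.893
[-0.153, 0.355, -0.008] -0.893
[-0.199, 0.331, -0.008] -0.893
```

Emit:
arm_command:
  steps:
    - [[0.5, 0, 0.39, 0, 0, 0, -0.9], [0.5, -0.05, 0.38, 0, 0, 0, -0.9], [0.5, -0.1, 0.37, 0, 0, 0, -0.9], [0.5, -0.15, 0.36, 0, 0, 0, -0.9], [0.5, -0.2, 0.33, 0, 0, 0, -0.9], [0.5, 0, 0, 0, 0, 0, 0], [0.5, 0, 0, 0, 0, 0, 0], [0.5, 0, 0, 0, 0, 0, 0]]

```text
time_s: 9.6
eef_pos: [540.2, -391.7, 140.0]
ee_rot: [-0.0, 0.902, 0.433, -0.0]
force: [-0.3, -0.2, -0.2]
grip_width: 0.503
grip_force: 0.0
```

```bash
python3 st.py; python3 -c "
from h import *
plan((539.7,-392.7,60),-0.89+.2101,3)"
```

```text
9.6 box [  0.7 -44.4] z 140.0 yaw_y rel box -0.886 tilt [-0.0003  0.0004] F [-0.3 -0.2] -0.2 T [0.04 0.04 0.04] w 42.7 0.0 j6 -0.13
tilt [-0.0003  0.0004] yaw -0.6758 d [ -0.5  -1.  -80. ] dyaw -0.0041
[-0.007, 0.002, 0.533] 0.009
[-0.007, 0.002, 0.533] 0.009
[-0.007, 0.002, 0.533] 0.009
```

Emit:
arm_command:
  steps:
    - [[0.5, -0.02, 0, 0.53, 0, 0, 0], [0.5, 0, 0, 0.53, 0, 0, 0], [0.5, 0, 0, 0.2, 0, 0, 0], [0.5, 0, 0, 0.2, 0, 0, 0], [0.5, 0, 0, 0.14, 0, 0, 0], [0.5, 0, 0, 0, 0, 0, 0]]

```text
time_s: 10.35
eef_pos: [539.5, -393.3, 60.0]
ee_rot: [-0.0, 0.901, 0.433, -0.0]
force: [0.5, -0.2, 0.5]
grip_width: 0.502
grip_force: 0.0
```

Emit:
arm_command:
  steps:
    - [[0, 0, 0, 0, 0, 0, 0], [0, 0, 0, 0, 0, 0, 0], [0, 0, 0, 0, 0, 0, 0], [0, 0, 0, 0, 0, 0, 0]]
  squeeze: 30

```text
time_s: 10.85
eef_pos: [539.4, -392.9, 60.8]
ee_rot: [-0.0, 0.901, 0.433, -0.0]
force: [-3.4, 3.8, 5.0]
grip_width: 0.159
grip_force: 31.7
```

```bash
python3 st.py
```

```text
10.85 box [ -0.4 -45.4] z 60.8 yaw_y rel box -0.885 tilt [-0.0006  0.0006] F [-2.6  4.4] 5.0 T [ 0.64  0.58 -0.02] w 13.5 31.655671298503876 j6 -0.13
```

Emit:
arm_command:
  steps:
    - [[0, 0, 0, 0, 0, 0, -1], [0, 0, 0, 0, 0, 0, -1], [0, 0, 0, 0, 0, 0, -1], [0, 0, 0, 0, 0, 0, -1], [0, 0, 0, 0, 0, 0, -1], [0, 0, 0, 0, 0, 0, -1], [0, 0, 0, 0, 0, 0, -1], [0, 0, 0, 0, 0, 0, 0]]
  squeeze: 40

```text
time_s: 11.85
eef_pos: [539.0, -393.0, 60.8]
ee_rot: [-0.001, 0.562, 0.827, -0.0]
force: [-5.7, 4.2, 6.3]
grip_width: 0.152
grip_force: 41.8
```

```bash
python3 st.py
```

```text
11.85 box [ -0.7 -45.3] z 60.8 yaw_y rel box 0.167 tilt [-0.0014  0.0009] F [-4.7  5.3] 6.3 T [ 0.69  0.93 -0.04] w 13.0 41.804680824279785 j6 -1.18
```

Emit:
arm_command:
  steps:
    - [[0, 0, 0, 0, 0, 0, -1], [0, 0, 0, 0, 0, 0, -1], [0, 0, 0, 0, 0, 0, -1], [0, 0, 0, 0, 0, 0, -1], [0, 0, 0, 0, 0, 0, -1], [0, 0, 0, 0, 0, 0, -1], [0, 0, 0, 0, 0, 0, -1], [0, 0, 0, 0, 0, 0, 0]]

```text
time_s: 12.85
eef_pos: [538.7, -393.2, 60.8]
ee_rot: [-0.001, 0.072, 0.997, 0.0]
force: [-7.6, 2.5, 6.0]
grip_width: 0.156
grip_force: 41.8
```

```bash
python3 st.py
```

```text
12.85 box [ -1.1 -45.5] z 60.8 yaw_y rel box 1.216 tilt [-0.0019  0.0006] F [-6.9  4.1] 6.0 T [ 0.62  1.18 -0.03] w 13.3 41.80715203285217 j6 -2.23
```

Emit:
arm_command:
  steps:
    - [[0, 0, 0, 0, 0, 0, -0.6], [0, 0, 0, 0, 0, 0, -0.6], [0, 0, 0, 0, 0, 0, -0.4], [0, 0, 0, 0, 0, 0, 0]]

```text
time_s: 13.35
eef_pos: [538.7, -393.3, 60.8]
ee_rot: [-0.001, -0.047, 0.999, 0.0]
force: [-7.4, 3.0, 6.2]
grip_width: 0.154
grip_force: 41.8
```

```bash
python3 st.py
```

```text
13.35 box [ -1.1 -45.6] z 60.8 yaw_y rel box 1.456 tilt [-0.0019  0.0004] F [-6.6  4.5] 6.2 T [0.55 1.11 0.05] w 13.1 41.82653367519379 j6 -2.47
```

Emit:
arm_command:
  steps:
    - [[0, 0, 0, 0, 0, 0, -0.4], [0, 0, 0, 0, 0, 0, -0.4], [0, 0, 0, 0, 0, 0, 0], [0, 0, 0, 0, 0, 0, 0]]

```text
time_s: 13.85
eef_pos: [538.7, -393.3, 60.8]
ee_rot: [-0.001, -0.107, 0.994, 0.0]
force: [-7.5, 2.8, 5.7]
grip_width: 0.153
grip_force: 41.8
```

```bash
python3 st.py
```

```text
13.85 box [ -1.1 -45.6] z 60.8 yaw_y rel box 1.575 tilt [-0.0018  0.0003] F [-6.8  4.3] 5.7 T [0.49 1.15 0.08] w 13.0 41.77527844905853 j6 -2.59
```

Emit:
arm_command:
  steps:
    - [[0, 0, 0, 0, 0, 0, -0.3], [0, 0, 0, 0, 0, 0, -0.3], [0, 0, 0, 0, 0, 0, 0]]

```text
time_s: 14.22
eef_pos: [538.7, -393.4, 60.8]
ee_rot: [-0.001, -0.151, 0.989, 0.001]
force: [-6.8, 2.9, 5.8]
grip_width: 0.154
grip_force: 48.1
```

```bash
python3 st.py
```

```text
14.225 box [ -1.1 -45.6] z 60.8 yaw_y rel box 1.663 tilt [-0.0015  0.0009] F [-6.   4.3] 5.8 T [ 0.59  1.23 -1.04] w 13.1 48.11890125274658 j6 -2.68
```

The stop is reached (torque -1.0 N m) at the expected angle. Now I'll turn clockwise 1.663 rad to three clicks.

Emit:
arm_command:
  steps:
    - [[0, 0, 0, 0, 0, 0, 1], [0, 0, 0, 0, 0, 0, 1], [0, 0, 0, 0, 0, 0, 1], [0, 0, 0, 0, 0, 0, 1], [0, 0, 0, 0, 0, 0, 1], [0, 0, 0, 0, 0, 0, 1], [0, 0, 0, 0, 0, 0, 1], [0, 0, 0, 0, 0, 0, 0]]

```text
time_s: 15.22
eef_pos: [538.9, -393.0, 60.8]
ee_rot: [-0.001, 0.365, 0.931, 0.0]
force: [-6.8, 3.3, 6.4]
grip_width: 0.154
grip_force: 43.4
```

Emit:
arm_command:
  steps:
    - [[0, 0, 0, 0, 0, 0, 1], [0, 0, 0, 0, 0, 0, 1], [0, 0, 0, 0, 0, 0, 1], [0, 0, 0, 0, 0, 0, 1], [0, 0, 0, 0, 0, 0, 0.1], [0, 0, 0, 0, 0, 0, 0], [0, 0, 0, 0, 0, 0, 0]]

```text
time_s: 16.1
eef_pos: [539.1, -393.0, 60.8]
ee_rot: [-0.001, 0.629, 0.777, -0.0]
force: [-5.9, 4.5, 5.3]
grip_width: 0.155
grip_force: 43.4
```

```bash
python3 st.py
```

```text
16.1 box [ -0.7 -45.3] z 60.8 yaw_y rel box 0.0 tilt [-0.0013  0.0007] F [-4.9  5.6] 5.3 T [ 0.65  0.85 -0.02] w 13.1 43.3655709028244 j6 -1.01
```

Emit:
arm_command:
  steps:
    - [[0.5, 0, 0, 0, 0, 0, 0], [0.5, 0, 0, 0, 0, 0, 0], [0.5, 0, 0, 0, 0, 0, 0], [0.5, 0, 0, -0.8, 0, 0, 0], [0.5, 0, 0, -0.8, 0, 0, 0], [0.5, 0, 0, 0, 0, 0, 0], [0.5, 0, 0, 0, 0, 0, 0]]

```text
time_s: 16.98
eef_pos: [539.3, -393.0, 139.2]
ee_rot: [-0.001, 0.629, 0.777, 0.0]
force: [0.5, -0.9, -0.5]
grip_width: 0.497
grip_force: 0.0
```

```bash
python3 st.py; python3 -c "
from h import *
o=np.array([530.3,-348.5]);Rb=R.from_euler('z',.2101).as_matrix()[:2,:2]
g=o+Rb@[0,50.8]
plan((*g,143),-1.56+.2101,11)"
```

```text
16.975 box [ -0.5 -45.4] z 139.2 yaw_y rel box -0.0 tilt [-0.0009  0.0009] F [ 0.3 -1. ] -0.5 T [-0.02 -0.   -0.01] w 42.3 0.0 j6 -1.01
tilt [-0.0009  0.0009] yaw 0.21 d [-19.6  94.2   3.8] dyaw -1.5599
[0.175, 0.001, -0.007] 0.945
[0.173, -0.024, -0.007] 0.945
[0.168, -0.048, -0.007] 0.945
[0.16, -0.071, -0.007] 0.945
[0.148, -0.093, -0.007] 0.945
[0.133, -0.113, -0.007] 0.945
[0.116, -0.131, -0.007] 0.945
[0.096, -0.146, -0.007] 0.945
[0.075, -0.158, -0.007] 0.945
[0.052, -0.167, -0.007] 0.945
[0.027, -0.173, -0.007] 0.945
```

Emit:
arm_command:
  steps:
    - [[0.5, 0.18, 0, -0.02, 0, 0, 0.95], [0.5, 0.17, -0.02, -0.02, 0, 0, 0.95], [0.5, 0.17, -0.05, -0.02, 0, 0, 0.95], [0.5, 0.16, -0.07, 0, 0, 0, 0.95], [0.5, 0.15, -0.09, 0, 0, 0, 0.95], [0.5, 0.13, -0.11, 0, 0, 0, 0.95], [0.5, 0.12, -0.13, 0, 0, 0, 0.95], [0.5, 0.1, -0.15, 0, 0, 0, 0.95]]

```text
time_s: 17.98
eef_pos: [525.4, -323.7, 141.5]
ee_rot: [-0.001, 0.95, 0.313, -0.001]
force: [-0.0, -0.4, -0.6]
grip_width: 0.503
grip_force: 0.0
```

Emit:
arm_command:
  steps:
    - [[0.5, 0.07, -0.16, 0, 0, 0, 0.95], [0.5, 0.05, -0.17, 0, 0, 0, 0.95], [0.5, 0.03, -0.17, 0, 0, 0, 0.9], [0.5, 0, 0, 0, 0, 0, 0], [0.5, 0, 0, 0, 0, 0, 0]]

```text
time_s: 18.6
eef_pos: [520.4, -298.9, 142.4]
ee_rot: [-0.0, 0.994, 0.111, -0.0]
force: [-0.3, -0.3, 0.5]
grip_width: 0.5
grip_force: 0.0
```

```bash
python3 st.py; python3 - <<'E'
from h import *
s=sense();im=capture("wrist")[:,:,::-1];cv2.imwrite("pics/w5.png",im)
C=cam("wrist",s);o=np.array([530.3,-348.5]);Rb=R.from_euler('z',.2101).as_matrix()[:2,:2]
B=lambda x,y,z:np.r_[o+Rb@[x,y],z]
for k in(2,3,4): a=-k*np.pi/6; print(k,proj(C,[B(20*np.cos(a),-45+20*np.sin(a),102),B(-20*np.cos(a),-45-20*np.sin(a),102)]).tolist())
u,v=proj(C,[B(0,-45,92)])[0].astype(int);g=im.max(2)
d=((g<75).astype(np.uint8))[v-35:v+35,u-35:u+45]
n,l,st,ce=cv2.connectedComponentsWithStats(d);i=1+st[1:,4].argmax();print(st[i][:4]+[u-35,v-35,0,0],st[i,4])
# ascii of the knob
for r in g[v-34:v+34:2,u-34:u+44:1]: print(''.join('#' if x<75 else ('o' if x<150 else '.') for x in r))
print(u,v)
E
```

```text
18.6 box [ 0.7 50.6] z 142.4 yaw_y rel box -1.558 tilt [-0.0008  0.0006] F [-0.4 -0.2] 0.5 T [0.   0.05 0.03] w 42.5 0.0 j6 0.63
2 [[495.5, 210.5], [439.3, 238.8]]
3 [[497.0, 225.1], [437.1, 224.5]]
4 [[490.6, 239.2], [442.9, 209.9]]
[426 190  69  43] 2007
o.......oo#o........ooo#o...........................ooo.......................
o.....ooo##o............o.......oo##ooo.......................................
.......oooo.....oooooooooooo....oooo..........................................
........o....ooo##############oo..............................................
o....oooooo######################ooo..........................................
#oo..oo##############################o........................................
#ooooo#################################ooo....................................
oooo######################################o...................................
oo########################################o...................................
oo########################################o..................................o
################################################ooo..
[... 1150 characters left out ...]
......................................................o#####
..............................o........................................o######
..............................oo.......................................o######
.......................................................................o######
.........oo...........................................................o#######
.........oo...........................................................o#######
......................................................................o#######
......................................................................o#######
.........................................................................oooo#
461 219
```

The pointer line is horizontal at row 225 and its tip at column 495. The prediction for three clicks is (497,225), so the selector is right. Now I'll push the bolt home.

Emit:
arm_command:
  steps:
    - [[0.5, -0.02, 0, 0.6, 0, 0, 0], [0.5, 0, 0, 0.6, 0, 0, 0], [0.5, 0, 0, 0.25, 0, 0, 0], [0.5, 0, 0, 0.2, 0, 0, 0], [0.5, 0, 0, 0, 0, 0, 0]]

```text
time_s: 19.27
eef_pos: [519.7, -299.0, 60.6]
ee_rot: [-0.0, 0.994, 0.11, -0.0]
force: [-0.2, -0.6, 0.8]
grip_width: 0.5
grip_force: 0.0
```

Emit:
arm_command:
  steps:
    - [[0, 0, 0, 0, 0, 0, 0], [0, 0, 0, 0, 0, 0, 0], [0, 0, 0, 0, 0, 0, 0], [0, 0, 0, 0, 0, 0, 0], [0, 0, 0.1, 0, 0, 0, 0], [0, 0, 0.1, 0, 0, 0, 0], [0, 0, 0.1, 0, 0, 0, 0], [0, 0, 0, 0, 0, 0, 0]]
  squeeze: 30

```text
time_s: 20.27
eef_pos: [523.2, -314.5, 61.3]
ee_rot: [0.001, 0.994, 0.11, 0.001]
force: [-1.7, -2.4, 5.7]
grip_width: 0.132
grip_force: 34.9
```

```bash
python3 st.py
```

```text
20.275 box [ 0.1 34.7] z 61.3 yaw_y rel box -1.561 tilt [ 0.0012 -0.0017] F [-2.1 -2. ] 5.7 T [-0.38  0.17 -0.29] w 11.2 34.8983108997345 j6 0.62
```

Emit:
arm_command:
  steps:
    - [[0, 0, 0.08, 0, 0, 0, 0], [0, 0, 0, 0, 0, 0, 0]]

```text
time_s: 20.52
eef_pos: [523.3, -315.0, 61.3]
ee_rot: [-0.002, 0.994, 0.11, -0.001]
force: [-4.7, 13.4, 13.1]
grip_width: 0.134
grip_force: 36.4
```

```bash
python3 st.py
```

```text
20.525 box [ 0.2 34.3] z 61.3 yaw_y rel box -1.56 tilt [-0.0021  0.0047] F [-1.8 14.1] 13.1 T [ 1.84  0.72 -0.29] w 11.4 36.437847912311554 j6 0.61
```

The bolt hit its home stop after 16.4 mm of travel. I'll unload, release, rise, and verify.

Emit:
arm_command:
  steps:
    - [[0, 0, -0.07, 0, 0, 0, 0], [0, 0, 0, 0, 0, 0, 0], [0.4, 0, 0, 0, 0, 0, 0], [0.4, 0, 0, 0, 0, 0, 0], [0.4, 0, 0, 0, 0, 0, 0], [0.4, 0, 0, -0.8, 0, 0, 0], [0.4, 0, 0, -0.8, 0, 0, 0], [0.4, 0, 0, -0.4, 0, 0, 0]]

```text
time_s: 21.52
eef_pos: [523.5, -314.3, 162.8]
ee_rot: [0.001, 0.994, 0.11, 0.001]
force: [-0.3, 0.1, -0.9]
grip_width: 0.402
grip_force: 0.0
```

Emit:
arm_command:
  steps:
    - [[0.4, 0, 0, 0, 0, 0, 0], [0.4, 0, 0, 0, 0, 0, 0], [0.4, 0, 0, 0, 0, 0, 0]]

```text
time_s: 21.9
eef_pos: [522.7, -313.7, 159.3]
ee_rot: [-0.001, 0.994, 0.11, -0.001]
force: [-0.8, -0.4, -0.0]
grip_width: 0.398
grip_force: 0.0
```

```bash
python3 st.py; python3 - <<'E'
from h import *
s=sense();im=capture("wrist")[:,:,::-1]
C=cam("wrist",s);o=np.array([530.3,-348.5]);Rb=R.from_euler('z',.2101).as_matrix()[:2,:2]
B=lambda x,y,z:np.r_[o+Rb@[x,y],z]
print("pred tab home/4.5/out",proj(C,[B(-14,y,100) for y in(35,39.5,51)]+[B(14,35,64)]).tolist())
g=im.max(2)
for r in range(190,245,6):
    x=np.where(g[r,290:350]<80)[0]; print(r,(x.min()+290,x.max()+290) if len(x) else None)
u,v=proj(C,[B(0,-45,92)])[0].astype(int);print(u,v,proj(C,[B(0,-65,102)]))
for r in g[v-24:v+30:3,u-34:u+40:1]: print(''.join('#' if x<75 else ('o' if x<150 else '.') for x in r))
E
```

```text
21.9 box [-0.2 35.6] z 159.3 yaw_y rel box -1.56 tilt [-0.0016  0.0015] F [-0.9 -0.2] -0.0 T [0.   0.02 0.01] w 33.8 0.0 j6 0.62
pred tab home/4.5/out [[321.5, 231.5], [315.1, 231.4], [299.0, 231.2], [321.7, 181.9]]
190 (np.int64(314), np.int64(329))
196 (np.int64(313), np.int64(330))
202 (np.int64(313), np.int64(329))
208 (np.int64(313), np.int64(329))
214 (np.int64(314), np.int64(329))
220 (np.int64(314), np.int64(328))
226 (np.int64(314), np.int64(328))
232 None
238 None
244 None
431 210 [[464.3 215. ]]
....o.....ooooo#######ooo############oo...................................
ooooo#ooooo######oo#####################oo................................
oooooooo####################################o.............................
ooooooo######################################o............................
ooo#################################################oo....oooo............
o########################################################o................
oo###########################################################o............
.oo#############################################################o.........
..o##############################################################o........
oo#oo###################################ooooooooooooooooooooooooo.........
.......o################################o.................................
........o######################################################oo.........
...........oooooooooooooooooooooooooooooooooooooooo#########ooo...........
..........................................................................
..........................................................................
....................................oo....................................
................oo........................................................
..........................................................................
```

```bash
python3 -c "
from rig import *
print(finish_job())"
```

```text
the job is handed in; nothing more can be done
None
```

The job is handed in at about 22 s: I drew the bolt out to its stop, turned the selector to its end stop and back three clicks, and pushed the bolt home; the last wrist picture and force readings agree, but no verdict came back.

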